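Check in three samples on the panel

ROBOT

A 6-joint arm with a two-finger parallel gripper is mounted at the origin on a cart in front of the work surface, level with it; the furniture and walls round the work are solid. World frame = base frame: x ahead of the robot, y to its left, z up, the work surface at z = 0. Lengths are in m, angles in rad, forces in N, time in s.
With the tool pointing down it reaches from about 0.275 to 0.875 m from the base axis. Payload 12.5 kg.
Tool frame: the origin (TCP) lies between the finger pads; the fingertips stand 17 mm ahead of it and the grasp point (between the pads) lies 2 mm behind it (bot.tcp_to_tips is the distance from the TCP to the fingertips, in m); x points along the fingers, y is the direction in which the jaws open and shut, and the axes are right-handed (so a half turn about x gives the same grasp; the last joint's range is limited). The gripper opens to 85 mm and grips with 20 to 120 N. Pads are 22 mm wide; open, the fingers measure 114 mm over their backs; the gripper's body (76 mm by 85 mm) begins 54 mm behind the grasp point. The pads swing forward as they close: fully open they stand 13 mm farther back than shut.
Start: joints at [-0.085, 0.351, 1.652, -0, 1.139, -0.085], TCP at [0.55, 0, 0.248] pointing down, gripper open.
Joint ranges: [-2.75, 2.75], [-0.79, 2.1], [0.01, 2.65], [-1.57, 4.71], [0.07, 3.14], [-2.87, 2.87]. Speed limits (rad/s): [2.22, 2.22, 2.79, 3.14, 3.14, 3.14].

INTERFACE

Orientations are given as a 3x3 rotation matrix whose columns are the frame's x, y, z axes.
In Python, from workcell import bot gives the robot as it stands.
- The arm moves only by the tool carry_out, never from a script. Its argument "motion" is a list of rows, each a list of 5 numbers: the closure in counts, from 0 (fully open) to 255 (shut), then the shift along the tool's x, y, z in cm, then the turn about the tool's x in units of 6 degrees (1.0 is 6 degrees). In form: [[fingers, dx, dy, dz, turn], ...]. A call has 1 to 20 rows; each row is the pose to reach, as a shift and turn from the pose commanded when the call began, along the tool's axes at that moment; what a row does not reach only later rows make up. A row lasts 1/8 s, in which the tool goes at most 62.5 mm and 10.7 degrees, less where a joint would pass 70% of its speed; a pose out of reach is approached as far as the arm can. A call with a gripper value outside its range is refused whole. The fingers move at their own pace and stop on an object; the grip force is fixed at half the most. Time passes only in rows, so rows that repeat a pose let the fingers close. It gives the time, the measured TCP pose, the force and the opening at its end, in the units of the state.
- bot.state(): the state, without advancing time (a new reading comes with each control period).
- bot.camera(name): name is "scene" or "side" or "wrist"; returns (picture, depth): 384x512x3 uint8, blue, green, red; 384x512 float32, m along the optical axis (not along the pixel's ray), 0 where there is no reading.
- bot.calibration(name): a dict with "vertical_fov" (degrees; the focal length in pixels is half the picture's height over the tangent of half this angle, whatever the lens; pixels are square), "cx", "cy" (the principal point, pixels), "R" (3x3) and "t" (3): a world point X has camera coordinates R X + t; the wrist camera has in their place "hand_eye" (4x4, takes a point from camera to tool coordinates, whose origin is the TCP and whose axes are the tool frame's). Camera axes: x right, y down, z forward; pixel columns grow to the right and rows downward; lengths in m; the calibration is good to about 2 mm. A picture is of the moment at which its call begins: read the wrist's pose just before it. calibration takes no time and is no camera call.
- bot.close_job(): hands the job in, once; it reports no verdict.
Trained networks look in the newest picture that a camera, given by its name, has taken for a name from the list of things; names that differ only in an ending like _2 or _b are one class to them, and where a whole thing is asked for, a point or a joint stands for the part that bears it (a point fixed in the world has none). Each returns a list of dicts, best first, with "p" (0 to 1); they miss things now and then, are a little off and sometimes report something else, mostly with a low value. They report only what shows in the picture. A call takes as long as a camera call. They do not tell look-alikes from the thing itself.
- bot.spot_in(name, camera): "extent" ([left, top, right, bottom] in pixels, round what is visible of it).
- bot.silhouettes(name, camera): "pixels" (384x512 bool, what is visible of it) and "extent" ([left, top, right, bottom] in pixels, round what is visible of it).
- bot.spot_point(name, camera): "location" ([column, row] in pixels: a listed point, or the origin of a listed thing).
The state is a dict: "time_s": time; "q": joint angles; "dq": joint speeds; "joint_efforts": joint torques, N m; "eef_pos": TCP position; "tool_rot": TCP orientation; "ft_force": force on the tool from outside, world axes, zero at the start; "torque": the same for the moment, N m; "gripper_width": finger opening in m.
Only numpy, scipy, OpenCV 4.12 (cv2) and the standard library are available. Lean on these libraries where they do the work, as an engineer would, in place of code of your own. Each camera call takes 0.05 s, during which the arm holds its last target. There are 200 camera calls.

TASK

Check in the three samples standing on the black mat: going through them from left to right as the robot sees them, press the panel key with the colour of each sample's cap fully down, so that the keys go down in that order. Then press the raised near end of the white rocker all the way down to log the batch. Only press the controls: leave the samples and all the other things standing where they are.

Things in the scene. Friction and masses are not known exactly. Their poses are not given: they have to be found in the camera images.
- panel: sample check-in panel: low grey console fixed to the table, 130 x 280 mm, flat top 40 mm above the table; origin at the centre of its underside, x away from the robot, y to the left along the row of controls (left to right: yellow, red, blue key, then the white rocker), z up. It is placed and turned (up to about 0.25 rad) differently each time
- key_yellow_top (a point): top centre of the yellow key on the panel: a round yellow push key, 30 mm across, 54 mm above the table when up and 46 mm when fully down; it lies at y = 95 mm in the panel's frame. The point moves down with the key.
- key_red_top (a point): top centre of the red key on the panel: a round red push key, 30 mm across, 54 mm above the table when up and 46 mm when fully down; it lies at y = 37 mm in the panel's frame. The point moves down with the key.
- key_blue_top (a point): top centre of the blue key on the panel: a round blue push key, 30 mm across, 54 mm above the table when up and 46 mm when fully down; it lies at y = -21 mm in the panel's frame. The point moves down with the key.
- key_yellow (a joint): travel of the yellow key in m: about 0 = up, 0.008 = fully down (end stop). It slides straight down against a friction of about 3 N and, being a latching key, stays where it is left; it cannot be brought up again from outside
- key_red (a joint): travel of the red key in m: about 0 = up, 0.008 = fully down (end stop). It slides straight down against a friction of about 3 N and, being a latching key, stays where it is left; it cannot be brought up again from outside
- key_blue (a joint): travel of the blue key in m: about 0 = up, 0.008 = fully down (end stop). It slides straight down against a friction of about 3 N and, being a latching key, stays where it is left; it cannot be brought up again from outside
- rocker_press (a point): spot to press on the white rocker at the panel's right end (y = -92 mm in the panel's frame): on its upper face, on grey ribs, 22 mm from the pivot towards the robot. The rocker is 62 mm long (panel x) and 34 mm wide, pivot 51 mm above the table. At the start the near end is raised (this point about 59 mm above the table); switched, this point is about 49 mm above the table
- rocker (a joint): rocker angle in rad: about 0 = near end raised (not logged), 0.44 = near end fully down (logged). It turns against friction (about 3 N at the press spot) and stays where it is left
- sample_mat: black rubber mat behind the panel, 90 x 300 x 4 mm, fixed, turned by up to 0.15 rad, with three grey round marks in a row along its y axis at y = +95, 0 and -95 mm (left, middle, right); origin at the centre of its underside, z up
- sample_yellow_mid (a point): white jar with a yellow cap, standing upright and loose on the sample mat; 52 mm across, 66 mm high; the point is its centre, half-way up. Which of the three marked places it stands on varies
- sample_red_mid (a point): brown bottle with a red cap, standing upright and loose on the sample mat; 40 mm across, 78 mm high; the point is its centre, half-way up. Which of the three marked places it stands on varies
- sample_blue_mid (a point): small brown bottle with a blue cap, standing upright and loose on the sample mat; 30 mm across, 55 mm high; the point is its centre, half-way up. Which of the three marked places it stands on varies
- reagent_c_mid (a point): bottle with a white cap and a green band, 43 mm across, 86 mm high, to the left of the panel; a loose bystander; the point is its centre, half-way up
- bench_timer_mid (a point): white bench timer, 58 x 66 x 19 mm, far left; a loose bystander; the point is its centre, half-way up
- petri_b_mid (a point): closed petri dish with pink filling, 90 mm across, 15 mm high, to the right; a loose bystander; the point is its centre, half-way up
- vial_1_mid (a point): glass vial with a black cap, 25 mm across, 48 mm high, to the right; a loose bystander; the point is its centre, half-way up
Mind the look-alikes: they are no part of the job. What is shaped like the part that bears sample_yellow_mid but orange or purple is not meant.

How it is judged:
On the way, in this order (a step that is already met when the one before it is completed fails the run):
1. the key in the colour of the left sample's cap is down, the other two keys up, the rocker not switched (((y of sample_yellow_mid in the frame of sample_mat above 0.05 m and y of sample_blue_mid in the frame of sample_mat below -0.05 m and value of joint key_yellow above 0.006 m and value of joint each of key_red, key_blue below 0.003 m and value of joint rocker below 0.12 rad) or (y of sample_yellow_mid in the frame of sample_mat above 0.05 m and y of sample_red_mid in the frame of sample_mat below -0.05 m and value of joint key_yellow above 0.006 m and value of joint each of key_blue, key_red below 0.003 m and value of joint rocker below 0.12 rad) or (y of sample_red_mid in the frame of sample_mat above 0.05 m and y of sample_blue_mid in the frame of sample_mat below -0.05 m and value of joint key_red above 0.006 m and value of joint each of key_yellow, key_blue below 0.003 m and value of joint rocker below 0.12 rad) or (y of sample_red_mid in the frame of sample_mat above 0.05 m and y of sample_yellow_mid in the frame of sample_mat below -0.05 m and value of joint key_red above 0.006 m and value of joint each of key_blue, key_yellow below 0.003 m and value of joint rocker below 0.12 rad) or (y of sample_blue_mid in the frame of sample_mat above 0.05 m and y of sample_red_mid in the frame of sample_mat below -0.05 m and value of joint key_blue above 0.006 m and value of joint each of key_yellow, key_red below 0.003 m and value of joint rocker below 0.12 rad) or (y of sample_blue_mid in the frame of sample_mat above 0.05 m and y of sample_yellow_mid in the frame of sample_mat below -0.05 m and value of joint key_blue above 0.006 m and value of joint each of key_red, key_yellow below 0.003 m and value of joint rocker below 0.12 rad))), for 0.1 s.
2. the key of the middle sample is down as well, the key of the right sample up, the rocker not switched (((y of sample_yellow_mid in the frame of sample_mat above 0.05 m and y of sample_blue_mid in the frame of sample_mat below -0.05 m and value of joint each of key_yellow, key_red above 0.006 m and value of joint key_blue below 0.003 m and value of joint rocker below 0.12 rad) or (y of sample_yellow_mid in the frame of sample_mat above 0.05 m and y of sample_red_mid in the frame of sample_mat below -0.05 m and value of joint each of key_yellow, key_blue above 0.006 m and value of joint key_red below 0.003 m and value of joint rocker below 0.12 rad) or (y of sample_red_mid in the frame of sample_mat above 0.05 m and y of sample_blue_mid in the frame of sample_mat below -0.05 m and value of joint each of key_red, key_yellow above 0.006 m and value of joint key_blue below 0.003 m and value of joint rocker below 0.12 rad) or (y of sample_red_mid in the frame of sample_mat above 0.05 m and y of sample_yellow_mid in the frame of sample_mat below -0.05 m and value of joint each of key_red, key_blue above 0.006 m and value of joint key_yellow below 0.003 m and value of joint rocker below 0.12 rad) or (y of sample_blue_mid in the frame of sample_mat above 0.05 m and y of sample_red_mid in the frame of sample_mat below -0.05 m and value of joint each of key_blue, key_yellow above 0.006 m and value of joint key_red below 0.003 m and value of joint rocker below 0.12 rad) or (y of sample_blue_mid in the frame of sample_mat above 0.05 m and y of sample_yellow_mid in the frame of sample_mat below -0.05 m and value of joint each of key_blue, key_red above 0.006 m and value of joint key_yellow below 0.003 m and value of joint rocker below 0.12 rad))), for 0.1 s.
3. all three keys are down, the rocker not switched (value of joint each of key_yellow, key_red, key_blue above 0.006 m and value of joint rocker below 0.12 rad), for 0.1 s.
4. the near end of the rocker is down (value of joint rocker above 0.36 rad), for 0.1 s.
At the end, for the whole second after the job is handed in: all three keys are down (more than 6 of 8 mm), the rocker is switched (more than 0.36 of 0.44 rad), and the samples stand upright and, like the bystanders, within 12 mm of where they stood (value of joint each of key_yellow, key_red, key_blue above 0.006 m and value of joint rocker above 0.36 rad and distance of each of sample_yellow_mid, sample_red_mid, sample_blue_mid, reagent_c_mid, bench_timer_mid, petri_b_mid, vial_1_mid from where it was at the start of the episode below 0.012 m and angle between each of sample_yellow_mid, sample_red_mid, sample_blue_mid's own z axis and vertical below 0.15 rad); the robot touches nothing.
It fails at once if the rocker is switched before all three keys are down (value of joint rocker above 0.25 rad and value of joint any of key_yellow, key_red, key_blue below 0.006 m).
It fails at once if a sample is lifted, shifted by more than 12 mm or tipped (distance of any of sample_yellow_mid, sample_red_mid, sample_blue_mid from where it was at the start of the episode above 0.012 m or angle between any of sample_yellow_mid, sample_red_mid, sample_blue_mid's own z axis and vertical above 0.3 rad).
It fails at once if a bystander is lifted or shifted by more than 12 mm (distance of any of reagent_c_mid, bench_timer_mid, petri_b_mid, vial_1_mid from where it was at the start of the episode above 0.012 m).
It also fails if it takes over 38 s, if anything falls off the work surface, if the arm or the gripper's body presses on something with over 40 N, if the wrist force passes 120 N, or if a joint passes its speed limit or range.

## Working session

There is one attempt and no reset: what is moved stays moved. The work goes in short steps, Python scripts to look and compute and a tool call to move; the robot and the scene stay as the last step left them, time stands still between calls to the robot, and variables do not carry over. Pictures are saved under pics/ and viewed, about 8 in all and at most 12, crops included, and the job is handed in when it is done.

Besides the shell and the picture viewer there is one more tool, called as name([rows], argument=value, ...), one row to a line, values as JSON. carry_out: Moves the arm, as the interface text tells. Its arguments: {"type":"object","properties":{"motion":{"type":"array"}},"required":["motion"]}

```bash
mkdir -p pics
cat > h.py <<'E'
import numpy as np,cv2
from workcell import bot
def cam(n):
    s=bot.state(); im,d=bot.camera(n); c=bot.calibration(n)
    f=192/np.tan(np.radians(c["vertical_fov"])/2)
    if "hand_eye" in c:
        T=np.eye(4);T[:3,:3]=s["tool_rot"];T[:3,3]=s["eef_pos"];M=T@np.array(c["hand_eye"])
    else:
        M=np.eye(4);R=np.array(c["R"]);M[:3,:3]=R.T;M[:3,3]=-R.T@np.array(c["t"])
    return im,d,(f,c["cx"],c["cy"],M)
def ray(K,u,v):
    f,cx,cy,M=K; return M[:3,:3]@np.array([(u-cx)/f,(v-cy)/f,1])
def at_z(K,u,v,z):
    r=ray(K,u,v);o=K[3][:3,3];return o+r*(z-o[2])/r[2]
E
python3 - <<'E'
from h import *
s=bot.state();print(s["eef_pos"],np.round(s["tool_rot"],3),s["time_s"])
for n in["scene","wrist"]:
    im,d,K=cam(n);cv2.imwrite(f"pics/{n}1.png",im);print(n,K[3][:3,3].round(3),ray(K,256,192).round(2))
    for nm,z in[("key_yellow_top",.054),("key_red_top",.054),("key_blue_top",.054),("rocker_press",.059),("sample_yellow_mid",.037),("sample_red_mid",.043),("sample_blue_mid",.0315)]:
        for r in bot.spot_point(nm,n)[:2]:
            u,v=r["location"];print(nm,round(r["p"],2),np.round((u,v)),at_z(K,u,v,z).round(4))
E
```

```text
[5.49685908e-01 3.80237087e-05 2.47744856e-01] [[-0.001  1.    -0.   ]
 [ 0.    -0.    -1.   ]
 [-1.    -0.001 -0.   ]] 0.0
scene [-0.225 -0.928  0.681] [ 0.54  0.72 -0.43]
key_yellow_top 0.55 [253. 195.] [0.5482 0.1191 0.054 ]
key_yellow_top 0.54 [227. 191.] [0.5006 0.2049 0.054 ]
key_red_top 0.44 [237. 191.] [0.5288 0.1858 0.054 ]
key_blue_top 0.49 [250. 198.] [0.528  0.1081 0.054 ]
key_blue_top 0.29 [248. 207.] [0.4842 0.0639 0.054 ]
rocker_press 0.56 [258. 205.] [0.5114 0.0424 0.059 ]
sample_yellow_mid 0.67 [277. 178.] [0.7261 0.2064 0.037 ]
sample_yellow_mid 0.64 [208. 184.] [0.5    0.3365 0.037 ]
sample_red_mid 0.52 [318. 196.] [ 0.7279 -0.0087  0.043 ]
sample_blue_mid 0.69 [296. 186.] [0.746  0.12   0.0315]
wrist [0.55  0.069 0.374] [-0.01 -0.28 -0.96]
key_red_top 0.77 [231.   9.] [0.5224 0.1662 0.054 ]
key_blue_top 0.57 [232.  69.] [0.5224 0.1109 0.054 ]
rocker_press 0.61 [220. 138.] [0.5079 0.0392 0.059 ]
sample_yellow_mid 0.79 [120.  59.] [0.3978 0.123  0.037 ]
sample_red_mid 0.59 [417. 173.] [ 0.7406 -0.0034  0.043 ]
sample_blue_mid 0.89 [422.  81.] [0.7358 0.1016 0.0315]
sample_blue_mid 0.66 [233.  71.] [0.5215 0.1123 0.0315]
```

```bash
python3 -c "
import cv2
cv2.imwrite('pics/s1.png',cv2.resize(cv2.imread('pics/scene1.png')[130:260,170:390],None,fx=3.6,fy=3.6))"
```

```text
(no output)
```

View pics/s1.png

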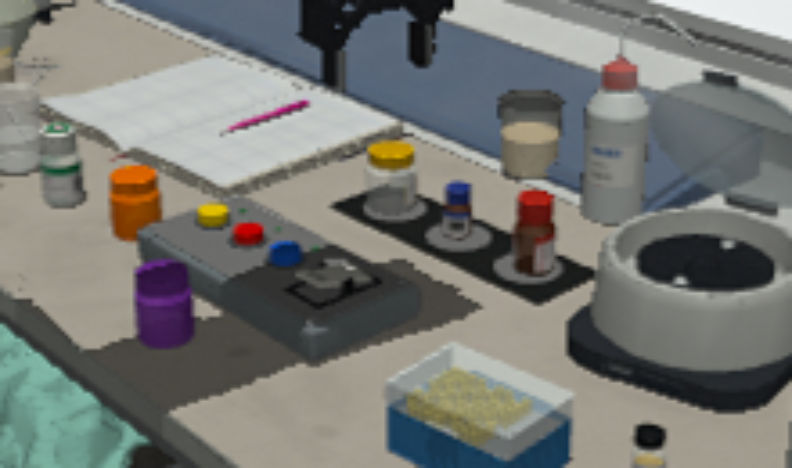

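View pics/wrist1.png

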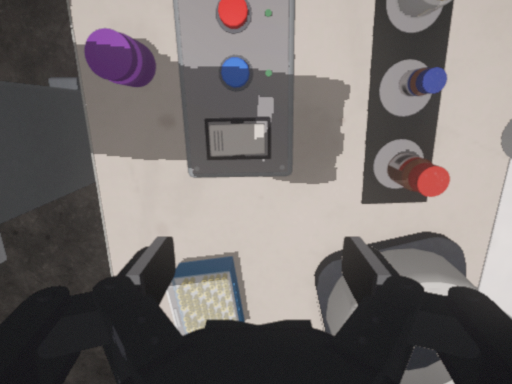

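The samples from left to right are a yellow-capped jar, a blue-capped bottle and a red-capped bottle. In the wrist view the red key is at (233,12), the blue key at (235,71) and the rocker at (238,138), with its grey ribs at (218,140). The orange and purple jars are look-alikes. I'll shift left, shut the fingers and look again.

carry_out([
  [255,0,0,-5,0],
  [255,0,-1,-10,0],
  [255,0,-3,-13,0],
  [255,0,-3,-13,0],
  [255,0,-3,-13,0],
  [255,0,-3,-13,0],
])

```text
time_s: 1.55
eef_pos: [0.5205, 0.1292, 0.2483]
tool_rot: [[0.0, 1.0, -0.001], [-0.0, -0.001, -1.0], [-1.0, 0.0, 0.0]]
ft_force: [0.2, -0.3, 1.5]
gripper_width: -0.0004
```

Run:
```python
from h import *
s=bot.state();print(s["eef_pos"],s["time_s"],s["gripper_width"],bot.tcp_to_tips,bot.calibration("wrist").keys())
im,d,K=cam("wrist");cv2.imwrite("pics/w2.png",im)
P={}
for nm,z in[("key_yellow_top",.054),("key_red_top",.054),("key_blue_top",.054),("rocker_press",.059)]:
    for r in bot.spot_point(nm,"wrist")[:2]:
        u,v=r["location"];print(nm,round(r["p"],2),np.round((u,v)),at_z(K,u,v,z).round(4),d[int(v),int(u)])
hsv=cv2.cvtColor(im,cv2.COLOR_BGR2HSV)
for nm,lo,hi in[("y",22,34),("r",0,5),("b",105,122)]:
    m=((hsv[...,0]>=lo)&(hsv[...,0]<=hi)&(hsv[...,1]>170)&(hsv[...,2]>60)).astype(np.uint8)
    n,l,st,c=cv2.connectedComponentsWithStats(m)
    for i in range(1,n):
        if st[i,4]>150: print(nm,st[i],c[i].round(1),at_z(K,*c[i],.054).round(4))
```

```text
[0.52046327 0.12919211 0.24828387] 1.55 -0.00038005569110989595 0.017 dict_keys(['vertical_fov', 'cx', 'cy', 'hand_eye'])
key_yellow_top 0.65 [259.  87.] [0.5215 0.2223 0.054 ] 0.3015187
key_red_top 0.67 [261. 140.] [0.5232 0.1664 0.054 ] 0.31667256
key_blue_top 0.93 [263. 189.] [0.5256 0.1092 0.054 ] 0.3314772
r [249 127  25  25 357] [261.8 140.9] [0.5244 0.1652 0.054 ]
```

View pics/w2.png

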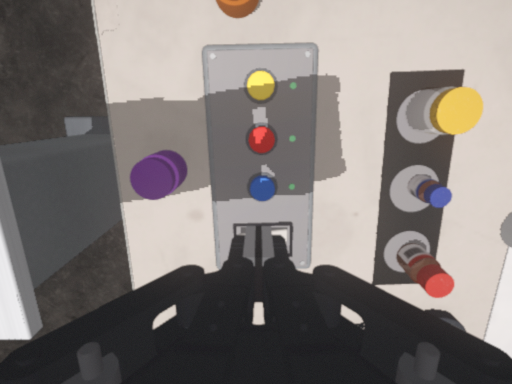

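The wrist view shows yellow (261,86), red (261,140) and blue (262,188) in a row, with a panel yaw of about 0.03. The positions are consistent with each other. Next I'll press yellow, stopping first just above it.

carry_out([
  [255,4,0.1,-5,0],
  [255,9,0.2,-9.4,0],
  [255,15,0.2,-9.4,0],
  [255,16,0.2,-9.4,0],
  [255,17,0.2,-9.4,0],
  [255,17.6,0.2,-9.4,0],
  [255,18.1,0.2,-9.4,0],
  [255,18.4,0.2,-9.4,0],
  [255,18.6,0.2,-9.4,0],
  [255,18.6,0.2,-9.4,0],
])

```text
time_s: 3.05
eef_pos: [0.5227, 0.2241, 0.063]
tool_rot: [[0.002, 1.0, 0.0], [0.0, 0.0, -1.0], [-1.0, 0.002, -0.0]]
ft_force: [1.2, -2.2, 7.2]
gripper_width: 0.0002
```

carry_out([
  [255,0.1,0,0,0],
  [255,0.2,0,0,0],
  [255,0.2,0,0,0],
])

```text
time_s: 3.42
eef_pos: [0.5228, 0.2241, 0.0628]
tool_rot: [[0.002, 1.0, 0.0], [0.0, 0.0, -1.0], [-1.0, 0.002, -0.0]]
ft_force: [-7.0, -5.5, 28.8]
gripper_width: 0.0001
```

The force rose to 29 N with no further travel, so yellow is at its end stop. Next is blue.

carry_out([
  [255,-3,0,0,0],
  [255,-4,0.1,4,0],
  [255,-4,0.3,9.5,0],
  [255,-3.5,0.3,11.5,0],
  [255,-2.5,0.3,11.5,0],
  [255,-1.5,0.3,11.5,0],
  [255,-0.9,0.3,11.5,0],
  [255,-0.5,0.3,11.5,0],
  [255,-0.2,0.3,11.5,0],
  [255,0,0.3,11.5,0],
  [255,0,0.3,11.5,0],
])

```text
time_s: 4.8
eef_pos: [0.5251, 0.1096, 0.0627]
tool_rot: [[0.0, 1.0, 0.0], [0.0, 0.0, -1.0], [-1.0, 0.0, -0.0]]
ft_force: [-13.8, 2.5, 36.3]
gripper_width: 0.0002
```

Blue is at its stop too. Now red, 5.7 cm to the left.

carry_out([
  [255,-3,0,0,0],
  [255,-3.5,0,-3,0],
  [255,-3.5,-0.1,-5.7,0],
  [255,-2.5,-0.1,-5.7,0],
  [255,-1.5,-0.1,-5.7,0],
  [255,-0.9,-0.1,-5.7,0],
  [255,-0.5,-0.1,-5.7,0],
  [255,-0.2,-0.1,-5.7,0],
  [255,0,-0.1,-5.7,0],
  [255,0,-0.1,-5.7,0],
])

```text
time_s: 6.05
eef_pos: [0.5242, 0.1656, 0.0627]
tool_rot: [[0.0, 1.0, 0.0], [-0.0, 0.0, -1.0], [-1.0, 0.0, 0.0]]
ft_force: [-13.3, -6.1, 35.2]
gripper_width: 0.0
```

carry_out([
  [255,-5,0,0,0],
  [255,-10,0,0,0],
  [255,-13,0,-3,0],
  [255,-13,0,-4,0],
  [255,-13,0,-4,0],
])

```text
time_s: 6.68
eef_pos: [0.5236, 0.2062, 0.1894]
tool_rot: [[-0.001, 1.0, 0.001], [-0.0, 0.001, -1.0], [-1.0, -0.001, 0.0]]
ft_force: [-0.3, 0.2, -0.9]
gripper_width: -0.0003
```

Run:
```python
from h import *
im,d,K=cam("wrist");cv2.imwrite("pics/w3.png",im)
print(bot.state()["eef_pos"])
for nm,z in[("key_yellow_top",.046),("key_red_top",.046),("key_blue_top",.046),("rocker_press",.059)]:
    for r in bot.spot_point(nm,"wrist")[:1]:
        u,v=r["location"];p=ray(K,u,v)*np.median(d[int(v)-2:int(v)+3,int(u)-2:int(u)+3])+K[3][:3,3]
        print(nm,round(r["p"],2),np.round((u,v)),at_z(K,u,v,z).round(4),p.round(4))
```

```text
[0.52347765 0.20569585 0.18903683]
key_yellow_top 0.83 [254. 167.] [0.5195 0.2227 0.046 ] [0.5195 0.2227 0.0463]
key_red_top 0.83 [259. 219.] [0.5243 0.1683 0.046 ] [0.5243 0.1684 0.0462]
key_blue_top 0.27 [259. 222.] [0.5239 0.1655 0.046 ] [0.5239 0.1657 0.0466]
rocker_press 0.68 [430. 260.] [0.6984 0.1293 0.059 ] [0.7236 0.1083 0.0222]
```

View pics/w3.png

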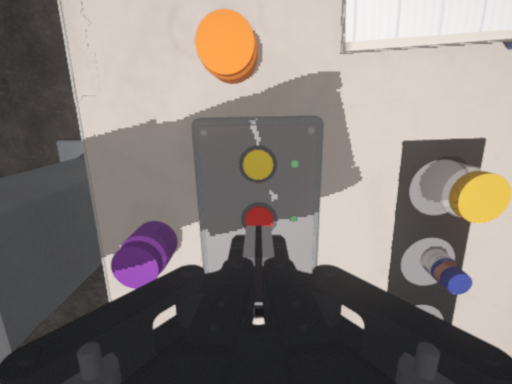

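The depth image puts the yellow and red tops at 46 mm, which is fully down. Blue is hidden by the fingers. Next is the rocker.

carry_out([
  [255,0,-0.5,5,0],
  [255,0,-1,10,0],
  [255,1,-1.7,15,0],
  [255,5,-1.7,16.8,0],
  [255,9,-1.7,16.8,0],
  [255,10.2,-1.7,16.8,0],
  [255,10.8,-1.7,16.8,0],
  [255,11.2,-1.7,16.8,0],
  [255,11.5,-1.7,16.8,0],
  [255,11.8,-1.7,16.8,0],
  [255,12,-1.7,16.8,0],
  [255,12,-1.7,16.8,0],
])

```text
time_s: 8.43
eef_pos: [0.5069, 0.0381, 0.0703]
tool_rot: [[-0.0, 1.0, -0.0], [0.0, -0.0, -1.0], [-1.0, -0.0, -0.0]]
ft_force: [-1.8, 0.9, 2.5]
gripper_width: -0.0
```

carry_out([
  [255,0.1,0,0,0],
  [255,0.2,0,0,0],
  [255,0.3,0,0,0],
  [255,0.3,0,0,0],
])

```text
time_s: 8.93
eef_pos: [0.5068, 0.0381, 0.0677]
tool_rot: [[-0.0, 1.0, 0.0], [0.0, 0.0, -1.0], [-1.0, -0.0, -0.0]]
ft_force: [-5.0, 1.1, 9.4]
gripper_width: 0.0001
```

carry_out([
  [255,0.1,0,0,0],
  [255,0.2,0,0,0],
  [255,0.2,0,0,0],
])

```text
time_s: 9.3
eef_pos: [0.5071, 0.0381, 0.067]
tool_rot: [[0.0, 1.0, 0.0], [0.0, 0.0, -1.0], [-1.0, 0.0, -0.0]]
ft_force: [-11.4, 0.8, 31.8]
gripper_width: -0.0004
```

The force is now 32 N, so the rocker is at its stop. I'll retreat upwards and check.

carry_out([
  [255,-5,0,0,0],
  [255,-10,0,0,0],
  [255,-14,0,-5,0],
  [255,-17,0,-10,0],
  [255,-17,0,-14,0],
  [255,-17,0,-14,0],
])

```text
time_s: 10.05
eef_pos: [0.507, 0.1801, 0.2355]
tool_rot: [[0.001, 1.0, 0.003], [0.0, 0.003, -1.0], [-1.0, 0.001, -0.0]]
ft_force: [0.2, -0.1, 0.2]
gripper_width: -0.0
```

Run:
```python
from h import *
im,d,K=cam("wrist");print(bot.state()["eef_pos"])
def hz(u,v):
    return (ray(K,u,v)*np.median(d[v-1:v+2,u-1:u+2])+K[3][:3,3]).round(4)
Mi=np.linalg.inv(K[3])
def px(X):
    c=Mi@np.append(X,1);return int(K[0]*c[0]/c[2]+K[1]),int(K[0]*c[1]/c[2]+K[2])
for nm,X in dict(y=(.5225,.223,.046),r=(.524,.166,.046),b=(.5255,.109,.046),rock_near=(.507,.038,.049),rock_piv=(.528,.038,.051),rock_far=(.55,.039,.059)).items():
    p=px(X);print(nm,p,hz(*p))
im2,_,_=cam("scene");a=cv2.resize(im2[130:260,170:390],None,fx=3.4,fy=3.4)
cv2.imwrite("pics/s4.png",a);cv2.imwrite("pics/w4.png",im)
```

```text
[0.50689669 0.17879084 0.23512886]
y (272, 135) [0.522  0.2234 0.0465]
r (272, 185) [0.523  0.1665 0.0466]
b (273, 230) [0.5251 0.1102 0.0466]
rock_near (257, 283) [0.5061 0.1785 0.2566]
rock_piv (274, 284) [0.512  0.1916 0.2767]
rock_far (292, 287) [0.5169 0.1971 0.2863]
```

View pics/s4.png

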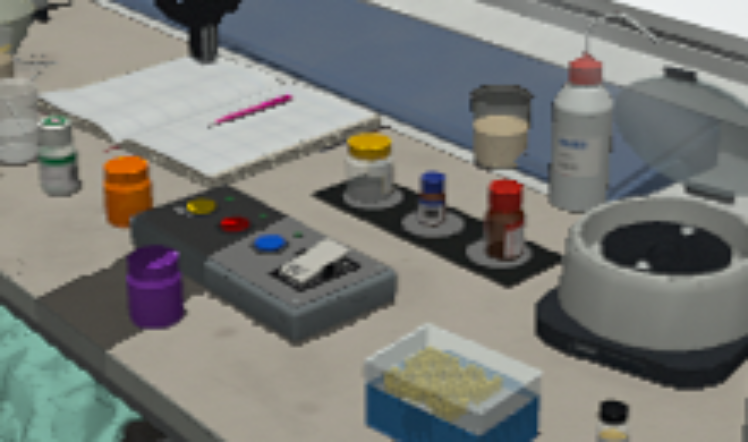

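View pics/w4.png

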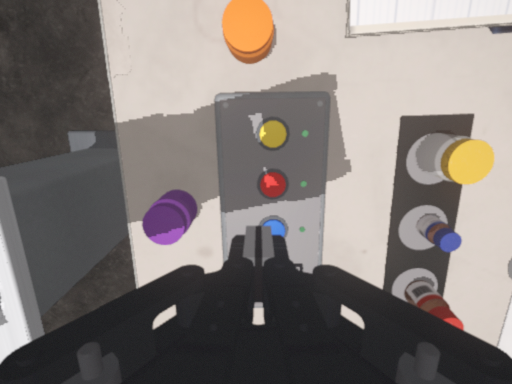

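All three key tops read 46.5 mm, and the scene view shows the rocker's far end raised with the samples where they were. I'll check the rocker's height once from a clear viewpoint.

carry_out([
  [255,0,0,5,0],
  [255,0,0,10,0],
  [255,0,0,15,0],
  [255,0,0,20,0],
  [255,0,0,20,0],
  [255,0,0,20,0],
])

```text
time_s: 10.9
eef_pos: [0.5068, -0.0224, 0.2351]
tool_rot: [[-0.0, 1.0, -0.001], [0.0, -0.001, -1.0], [-1.0, -0.0, -0.0]]
ft_force: [0.2, 0.8, 0.2]
gripper_width: -0.0
```

Run:
```python
from h import *
im,d,K=cam("wrist");print(bot.state()["eef_pos"])
Mi=np.linalg.inv(K[3])
for x in np.arange(.495,.562,.006):
    c=Mi@np.array([x,.038,.052,1]);u,v=int(K[0]*c[0]/c[2]+K[1]),int(K[0]*c[1]/c[2]+K[2])
    print((ray(K,u,v)*np.median(d[v-1:v+2,u-1:u+2])+K[3][:3,3]).round(4))
```

```text
[ 0.50683896 -0.02179159  0.23515139]
[0.4942 0.0387 0.0403]
[0.5009 0.0389 0.0494]
[0.5063 0.039  0.0501]
[0.5127 0.039  0.051 ]
[0.518  0.039  0.0526]
[0.5243 0.039  0.0537]
[0.5305 0.0391 0.0548]
[0.5356 0.0391 0.057 ]
[0.5417 0.0391 0.058 ]
[0.5478 0.0392 0.0593]
[0.5528 0.0392 0.0607]
[0.5621 0.0387 0.0427]
```

```bash
python3 -c "
from h import *
print(bot.close_job())"
```

```text
the job is handed in; nothing more can be done
None
```

I pressed yellow, blue and red in that order, matching the caps from left to right, then pressed the near end of the rocker down. The job was handed in just after 10.9 s on the robot's clock.

- **Keys:** each one hit its end stop at about 29–36 N. Afterwards their tops measured about 46.5 mm, against 46 mm when fully down.
- **Rocker:** it hit its stop at about 32 N. Its face now slopes about 0.22 rad with the near end down, and the press spot is at about 50 mm. That matches fully switched (0.44 rad of travel if it began tilted equally the other way).
- **Samples and other things:** the samples and the visible bystanders looked unmoved in the last scene picture. I did not measure their positions, and the petri dish and bench timer were not checked separately.
- **Misreadings:** a few network detections were wrong, such as the purple jar taken for the yellow sample and the rocker spot seen on the mat. I rejected these against the pictures. No other check failed or disagreed.

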